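# Load the marking machine's carriage with cover plates and lock it

### The job

Draw the carriage of the marking machine all the way out to its loading stop, then lay every square cover plate on the table into a nest of its own, any nest, and press each one down level until it is flush with the deck. When all of them are home, push the carriage fully to its work stop and then swing the lock lever fully round to lock it. The round cover and the other things on the bench stay where they are.

Things in the scene. Friction and masses are not known exactly. Their poses are not given: they have to be found in the camera images.
- machine: Bench marking machine, fixed, turned up to 12 degrees: white bed 300 x 190 x 34 mm with two steel rails. Origin: centre of the bed's underside. x: along the rails, away from the robot, to the work end, where a slim white column (45 mm square, at x = 0.205, y = -0.07) carries a dark marking head (from x = 0.135, y = -0.06, 52 mm wide, 125 to 170 mm high); y: to its left; z up.
- carriage (a joint): Slide of the carriage along machine x: 0 = loading stop (near the robot), 0.110 m = work stop (towards the column). Starts part-way, stays where left, friction 3 N. The carriage: aluminium block 138 x 138 mm, deck 66 mm above the table, four square nests in two rows of two; its centre is at machine x = -0.055 + joint, y = 0.
- carriage_knob (a point): Middle of the black round pull knob (22 mm across, 32 mm high, upright, its top 48 mm above the deck) on an ear at the left (+y) side of the carriage, 104 mm from the carriage's centre. To be taken from above; moves with the carriage.
- lock_pivot (a point): On the vertical axis of the lock lever, on top of its hub, on a pedestal at the right (-y) side of the machine. 64 mm above the table.
- lock_knob (a point): Middle of the upright black grip (18 mm across, 40 mm high, top 100 mm above the table, this point 82 mm above it) at the end of the lock lever, 70 mm from the pivot. Moves with the lever.
- lock (a joint): Lock lever, turns level about its pivot, counter-clockwise from above: 0 = open (points along the rails to the robot), 1.45 rad = locked (points out to the right, its nose over the carriage's catch). Stays where left, friction 0.12 N m.
- nest0 (a point): Centre of the mouth of a square nest in the carriage (near row, right), level with the deck; axes as the machine's. Opening 54 x 54 mm, nests 64 mm apart. Its floor is a grey pad that starts raised, 3 mm below the deck, and sinks to 8 mm below it when pressed with 6 N or more; it stays where left (a cover's weight does not sink it).
- nest1 (a point): Centre of the mouth of a square nest in the carriage (near row, left), level with the deck; axes as the machine's. Opening 54 x 54 mm, nests 64 mm apart. Its floor is a grey pad that starts raised, 3 mm below the deck, and sinks to 8 mm below it when pressed with 6 N or more; it stays where left (a cover's weight does not sink it).
- nest2 (a point): Centre of the mouth of a square nest in the carriage (far row, right), level with the deck; axes as the machine's. Opening 54 x 54 mm, nests 64 mm apart. Its floor is a grey pad that starts raised, 3 mm below the deck, and sinks to 8 mm below it when pressed with 6 N or more; it stays where left (a cover's weight does not sink it).
- nest3 (a point): Centre of the mouth of a square nest in the carriage (far row, left), level with the deck; axes as the machine's. Opening 54 x 54 mm, nests 64 mm apart. Its floor is a grey pad that starts raised, 3 mm below the deck, and sinks to 8 mm below it when pressed with 6 N or more; it stays where left (a cover's weight does not sink it).
- cover0: Square steel cover plate 50 x 50 x 8 mm, 0.12 kg, with an upright grip rib on top along its own x (34 mm long, 12 mm thick in y, top 28 mm above the underside). Origin: centre of the underside, z up. Two to four lie on the table; absent ones read None. Goes into any nest, any way round; pressed home, its flat top is flush with the deck.
- cover1: Square steel cover plate 50 x 50 x 8 mm, 0.12 kg, with an upright grip rib on top along its own x (34 mm long, 12 mm thick in y, top 28 mm above the underside). Origin: centre of the underside, z up. Two to four lie on the table; absent ones read None. Goes into any nest, any way round; pressed home, its flat top is flush with the deck.
- cover2: Square steel cover plate 50 x 50 x 8 mm, 0.12 kg, with an upright grip rib on top along its own x (34 mm long, 12 mm thick in y, top 28 mm above the underside). Origin: centre of the underside, z up. Two to four lie on the table; absent ones read None. Goes into any nest, any way round; pressed home, its flat top is flush with the deck.
- cover3: Square steel cover plate 50 x 50 x 8 mm, 0.12 kg, with an upright grip rib on top along its own x (34 mm long, 12 mm thick in y, top 28 mm above the underside). Origin: centre of the underside, z up. Two to four lie on the table; absent ones read None. Goes into any nest, any way round; pressed home, its flat top is flush with the deck.
- round_cover: A round steel cover, 54 mm across, 8 mm thick, with a round knob 28 mm high: does not fit the nests, stays where it is. Origin: centre of its underside.
- bobbin: black plastic bobbin, 48 mm across, 40 mm high; stays. Origin: centre of its underside.
- screwdriver: screwdriver lying on the table; stays. Origin: centre of its underside.
- jar: closed jar, 52 mm across, 60 mm high; stays. Origin: centre of its underside.
- collar: brass collar, 44 mm across, 18 mm high; stays. Origin: centre of its underside.
- wrench: wrench lying on the table; stays. Origin: centre of its underside.
- stone: grey sharpening stone 100 x 35 x 20 mm; stays. Origin: centre of its underside.
There are look-alikes about, which are no part of the job. What is shaped like the cover0 but purple or turquoise is not meant.

How it is judged:
On the way, in this order (a step that is already met when the one before it is completed fails the run):
1. the carriage is drawn out to its loading stop (value of joint carriage below 0.005 m), for 0.2 s.
2. every square cover sits flush in a nest, with the carriage still out at the loading end (((horizontal distance between cover0 and nest0 below 0.0045 m and z of cover0 in the frame of nest0 below -0.0063 m and angle between cover0's own z axis and vertical below 0.06 rad) or (horizontal distance between cover0 and nest1 below 0.0045 m and z of cover0 in the frame of nest1 below -0.0063 m and angle between cover0's own z axis and vertical below 0.06 rad) or (horizontal distance between cover0 and nest2 below 0.0045 m and z of cover0 in the frame of nest2 below -0.0063 m and angle between cover0's own z axis and vertical below 0.06 rad) or (horizontal distance between cover0 and nest3 below 0.0045 m and z of cover0 in the frame of nest3 below -0.0063 m and angle between cover0's own z axis and vertical below 0.06 rad)) and ((horizontal distance between cover1 and nest0 below 0.0045 m and z of cover1 in the frame of nest0 below -0.0063 m and angle between cover1's own z axis and vertical below 0.06 rad) or (horizontal distance between cover1 and nest1 below 0.0045 m and z of cover1 in the frame of nest1 below -0.0063 m and angle between cover1's own z axis and vertical below 0.06 rad) or (horizontal distance between cover1 and nest2 below 0.0045 m and z of cover1 in the frame of nest2 below -0.0063 m and angle between cover1's own z axis and vertical below 0.06 rad) or (horizontal distance between cover1 and nest3 below 0.0045 m and z of cover1 in the frame of nest3 below -0.0063 m and angle between cover1's own z axis and vertical below 0.06 rad)) and ((horizontal distance between cover2 and nest0 below 0.0045 m and z of cover2 in the frame of nest0 below -0.0063 m and angle between cover2's own z axis and vertical below 0.06 rad) or (horizontal distance between cover2 and nest1 below 0.0045 m and z of cover2 in the frame of nest1 below -0.0063 m and angle between cover2's own z axis and vertical below 0.06 rad) or (horizontal distance between cover2 and nest2 below 0.0045 m and z of cover2 in the frame of nest2 below -0.0063 m and angle between cover2's own z axis and vertical below 0.06 rad) or (horizontal distance between cover2 and nest3 below 0.0045 m and z of cover2 in the frame of nest3 below -0.0063 m and angle between cover2's own z axis and vertical below 0.06 rad)) and ((horizontal distance between cover3 and nest0 below 0.0045 m and z of cover3 in the frame of nest0 below -0.0063 m and angle between cover3's own z axis and vertical below 0.06 rad) or (horizontal distance between cover3 and nest1 below 0.0045 m and z of cover3 in the frame of nest1 below -0.0063 m and angle between cover3's own z axis and vertical below 0.06 rad) or (horizontal distance between cover3 and nest2 below 0.0045 m and z of cover3 in the frame of nest2 below -0.0063 m and angle between cover3's own z axis and vertical below 0.06 rad) or (horizontal distance between cover3 and nest3 below 0.0045 m and z of cover3 in the frame of nest3 below -0.0063 m and angle between cover3's own z axis and vertical below 0.06 rad)) and value of joint carriage below 0.02 m), for 0.2 s.
3. the carriage is at its work stop with the lock still open (value of joint carriage above 0.105 m and value of joint lock below 0.9 rad), for 0.2 s.
4. the lock lever is swung fully round with the carriage at its work stop (value of joint carriage above 0.105 m and value of joint lock above 1.3 rad), for 0.2 s.
At the end, for the whole second after the job is handed in: Every square cover present lies in a nest (centre within 4.5 mm of the nest's), pressed down so that its top is within 1.7 mm of flush with the deck, level within 0.06 rad and at rest; the carriage is within 5 mm of its work stop (joint above 0.105) and the lock lever beyond 1.3 rad (all of step 4 and ((horizontal distance between cover0 and nest0 below 0.0045 m and z of cover0 in the frame of nest0 below -0.0063 m and angle between cover0's own z axis and vertical below 0.06 rad) or (horizontal distance between cover0 and nest1 below 0.0045 m and z of cover0 in the frame of nest1 below -0.0063 m and angle between cover0's own z axis and vertical below 0.06 rad) or (horizontal distance between cover0 and nest2 below 0.0045 m and z of cover0 in the frame of nest2 below -0.0063 m and angle between cover0's own z axis and vertical below 0.06 rad) or (horizontal distance between cover0 and nest3 below 0.0045 m and z of cover0 in the frame of nest3 below -0.0063 m and angle between cover0's own z axis and vertical below 0.06 rad)) and ((horizontal distance between cover1 and nest0 below 0.0045 m and z of cover1 in the frame of nest0 below -0.0063 m and angle between cover1's own z axis and vertical below 0.06 rad) or (horizontal distance between cover1 and nest1 below 0.0045 m and z of cover1 in the frame of nest1 below -0.0063 m and angle between cover1's own z axis and vertical below 0.06 rad) or (horizontal distance between cover1 and nest2 below 0.0045 m and z of cover1 in the frame of nest2 below -0.0063 m and angle between cover1's own z axis and vertical below 0.06 rad) or (horizontal distance between cover1 and nest3 below 0.0045 m and z of cover1 in the frame of nest3 below -0.0063 m and angle between cover1's own z axis and vertical below 0.06 rad)) and ((horizontal distance between cover2 and nest0 below 0.0045 m and z of cover2 in the frame of nest0 below -0.0063 m and angle between cover2's own z axis and vertical below 0.06 rad) or (horizontal distance between cover2 and nest1 below 0.0045 m and z of cover2 in the frame of nest1 below -0.0063 m and angle between cover2's own z axis and vertical below 0.06 rad) or (horizontal distance between cover2 and nest2 below 0.0045 m and z of cover2 in the frame of nest2 below -0.0063 m and angle between cover2's own z axis and vertical below 0.06 rad) or (horizontal distance between cover2 and nest3 below 0.0045 m and z of cover2 in the frame of nest3 below -0.0063 m and angle between cover2's own z axis and vertical below 0.06 rad)) and ((horizontal distance between cover3 and nest0 below 0.0045 m and z of cover3 in the frame of nest0 below -0.0063 m and angle between cover3's own z axis and vertical below 0.06 rad) or (horizontal distance between cover3 and nest1 below 0.0045 m and z of cover3 in the frame of nest1 below -0.0063 m and angle between cover3's own z axis and vertical below 0.06 rad) or (horizontal distance between cover3 and nest2 below 0.0045 m and z of cover3 in the frame of nest2 below -0.0063 m and angle between cover3's own z axis and vertical below 0.06 rad) or (horizontal distance between cover3 and nest3 below 0.0045 m and z of cover3 in the frame of nest3 below -0.0063 m and angle between cover3's own z axis and vertical below 0.06 rad)) and linear speed of each of cover0, cover1, cover2, cover3 below 0.02 m/s); the robot touches nothing.
It fails at once if another thing on the bench was shoved more than 6 cm from its place (distance of any of round_cover, bobbin, screwdriver, jar, collar, wrench, stone from where it was at the start of the episode above 0.06 m).
Of cover0, cover1, cover2, cover3 only 2 to 4 are there at a start; the rules pass over those that are not, and their reading is None.
At some moment in a run one of cover0, cover1, cover2, cover3 may be knocked a few centimetres aside while the robot is not near it.
Once in a run the grip may slacken for a moment while it holds something.
It also fails if it takes over 210 s, if anything falls off the work surface, if the arm or the gripper's body presses on something with over 40 N, if the wrist force passes 120 N, or if a joint passes its speed limit or range.

### The arm

A 6-joint arm with a two-finger parallel gripper is mounted at the origin on the work surface. World frame = base frame: x ahead of the robot, y to its left, z up, the work surface at z = 0. Lengths are in m, angles in rad, forces in N, time in s.
With the tool pointing down it reaches from about 0.35 to 0.85 m from the base axis. Payload 8.1 kg.
Tool frame: the origin (TCP) lies between the finger pads; the fingertips stand 25 mm ahead of it and the grasp point (between the pads) lies 6 mm ahead of it; z points along the fingers, y is the line along which they close (so a half turn about z gives the same grasp; the last joint's range is limited). The gripper opens to 93 mm and grips with 3 to 60 N. Pads are 15 mm wide; open, the fingers measure 128 mm over their backs; the gripper's body (75 mm by 188 mm) begins 65 mm behind the grasp point.
Start: joints at [1.094, 0.13, 1.488, -0, 1.523, -0.085], TCP at [0.229, 0.555, 0.244] pointing down, gripper open.
Joint ranges: [-2.96, 2.96], [-0.89, 2.26], [0.02, 2.5], [-1.34, 4.48], [0, 2.73], [-2.66, 2.66]. Speed limits (rad/s): [2.39, 2.39, 2.79, 3.14, 3.14, 3.14].

### API

Orientations are given as a rotation vector (axis times angle).
In Python, from plant import robot gives the robot as it stands.
- The arm moves only by the tool arm_command, never from a script. Its argument "increments" is text: rows parted by semicolons, each of 5 numbers parted by spaces: the closure, from 0 (fully open) to 1 (shut), then the shift along the tool's x, y, z in mm, then the turn about the tool's z in rad. A call has 1 to 5 rows; each row is the pose to reach, as a shift and turn from the pose commanded when the call began, along the tool's axes at that moment; what a row does not reach only later rows make up. A row lasts 1/10 s, in which the tool goes at most 50 mm and 8.59 degrees, less where a joint would pass 70% of its speed; a pose out of reach is approached as far as the arm can. A call with a gripper value outside its range is refused whole. The fingers move at their own pace and stop on an object; "grip_force" is the grip in N (left out, the last holds). Time passes only in rows, so rows that repeat a pose let the fingers close. It gives the time, the measured TCP pose, the force, the opening and the grip force at its end, in the units of the state.
- robot.read_state(): the state, without advancing time (a new reading comes with each control period).
- robot.read_camera(name): name is "scene" or "top"; returns the picture (384x512x3 uint8, blue, green, red); there is no depth.
- robot.camera_model(name): a dict with "fx", "fy", "cx", "cy" (pixels), "D" ([k1, k2, p1, p2, k3] as OpenCV has them; the pictures are not rectified), "eye" and "rotation" of the camera in the world. Camera axes: x right, y down, z forward; pixel columns grow to the right and rows downward; lengths in m; the calibration is good to about 2 mm. A picture is of the moment at which its call begins. camera_model takes no time and is no camera call.
- robot.close_job(): hands the job in; it is judged then, once.
The state is a dict: "t": time; "q": joint angles; "dq": joint speeds; "joint_torque": joint torques, N m; "tool_pos": TCP position; "orientation": TCP orientation; "force": force on the tool from outside, world axes, zero at the start; "wrist_torque": the same for the moment, N m; "opening": finger opening in m; "gripper_force": force on a finger pad.
Only numpy, scipy, OpenCV 4.12 (cv2) and the standard library are available. Lean on these libraries where they do the work, as an engineer would, in place of code of your own. Each camera call takes 0.05 s, during which the arm holds its last target. There are 200 camera calls.

## Working session

There is one attempt and no reset: what is moved stays moved. The work goes in short steps, Python scripts to look and compute and a tool call to move; the robot and the scene stay as the last step left them, time stands still between calls to the robot, and variables do not carry over. Pictures are saved under pics/ and viewed, at most 14 in all, crops included, and the job is handed in when it is done.

Besides the shell and the picture viewer there is one more tool, called as name(argument=value, ...) on one line, values as JSON. arm_command: Moves the arm, as the interface text tells. Its arguments: {"type":"object","properties":{"increments":{"type":"string"},"grip_force":{"type":"number"}},"required":["increments"]}

```bash
ls; mkdir -p pics
cat > h.py <<'E'
import numpy as np, cv2
from plant import robot
from scipy.spatial.transform import Rotation as R
def snap(name,out=None):
    im=np.array(robot.read_camera(name))
    if out: cv2.imwrite('pics/'+out,im)
    return im
def cam(name):
    m=robot.camera_model(name)
    K=np.array([[m['fx'],0,m['cx']],[0,m['fy'],m['cy']],[0,0,1.]])
    return K,np.array(m['D'],float),np.array(m['eye'],float),np.array(m['rotation'],float)
def px2w(name,uv,z):
    K,D,e,Rm=cam(name)
    if Rm.shape!=(3,3): Rm=R.from_rotvec(Rm).as_matrix()
    p=cv2.undistortPoints(np.array(uv,float).reshape(-1,1,2),K,D).reshape(-1,2)
    d=np.c_[p,np.ones(len(p))]@Rm.T
    return e+d*((z-e[2])/d[:,2:])
def w2px(name,P):
    K,D,e,Rm=cam(name)
    if Rm.shape!=(3,3): Rm=R.from_rotvec(Rm).as_matrix()
    rv,_=cv2.Rodrigues(Rm.T)
    return cv2.projectPoints(np.array(P,float).reshape(-1,1,3),rv,-Rm.T@e,K,D)[0].reshape(-1,2)
E
python3 - <<'E'
from h import *
for n in('top','scene'):
    snap(n,n+'0.png'); print(n,robot.camera_model(n))
s=robot.read_state();print(s)
E
```

```text
pics
top {'fx': 455.0741263192446, 'fy': 455.0741263192446, 'cx': 259.579956583586, 'cy': 192.2833724147573, 'D': array([-0.02206979,  0.        ,  0.        ,  0.        ,  0.        ]), 'eye': array([ 0.36991567, -0.05071055,  1.68978459]), 'rotation': array([-2.17196337,  2.17446403, -0.08796526])}
scene {'fx': 455.30989925240794, 'fy': 455.30989925240794, 'cx': 256.7924044997107, 'cy': 188.07689974699753, 'D': array([-0.0612821,  0.       ,  0.       ,  0.       ,  0.       ]), 'eye': array([ 1.31286003, -0.38277072,  1.02868106]), 'rotation': array([-2.06257147, -1.33948289,  0.5328509 ])}
{'t': 0.1, 'q': array([ 1.09360048e+00,  1.31072979e-01,  1.48918547e+00, -9.70380382e-06,
        1.52297035e+00, -8.54456885e-02]), 'dq': array([ 7.43734180e-05, -1.56420438e-03, -3.85721210e-03, -6.41594175e-04,
       -1.36454033e-03, -1.78852104e-03]), 'joint_torque': array([ 1.15577965e-03, -5.61344111e+01, -4.93093586e+01,  7.70844170e-02,
        2.91673344e-02, -3.93340042e-05]), 'tool_pos': array([0.22887582, 0.5541244 , 0.24269157]), 'orientation': array([-6.11344825e-01, -3.08108105e+00,  2.47289930e-03]), 'force': array([-0.65491148, -0.62151393, -0.11572366]), 'wrist_torque': array([0.00169595, 0.00590724, 0.02203562]), 'gripper_force': 0.0, 'opening': 0.09273246118508119}
```

View pics/top0.png

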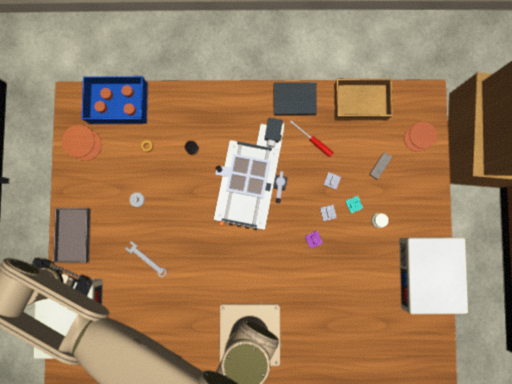

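View pics/scene0.png

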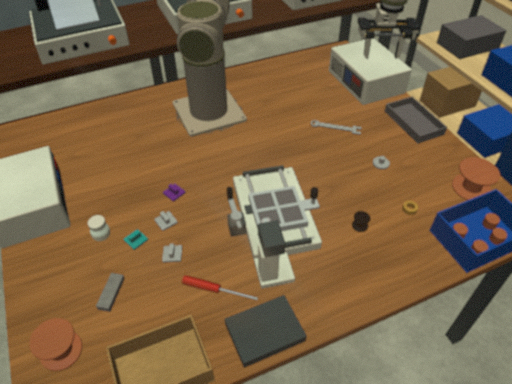

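The top view shows two grey square covers, at (332,181) and (329,213). The look-alikes are turquoise at (354,204) and purple at (314,240). The machine is at about (248,185), the carriage knob at (219,170), the lever grip at (278,197), and the round cover at (137,199). Next I'll enlarge crops to measure from.

Run:
```python
from h import *
t=cv2.imread('pics/top0.png');s=cv2.imread('pics/scene0.png')
a=cv2.resize(t[110:250,205:365],None,fx=5,fy=4.2,interpolation=cv2.INTER_CUBIC)
a=cv2.resize(t[115:235,205:365],(800,600),interpolation=cv2.INTER_CUBIC)
b=cv2.resize(s[160:280,150:310],(800,600),interpolation=cv2.INTER_CUBIC)
cv2.imwrite('pics/ct0.png',a);cv2.imwrite('pics/cs0.png',b)
```

```text
(no output)
```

View pics/ct0.png

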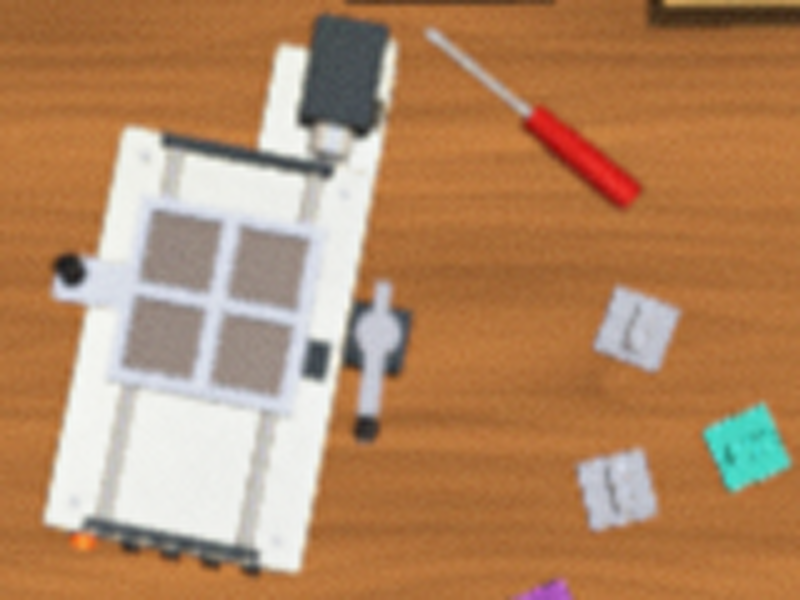

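View pics/cs0.png

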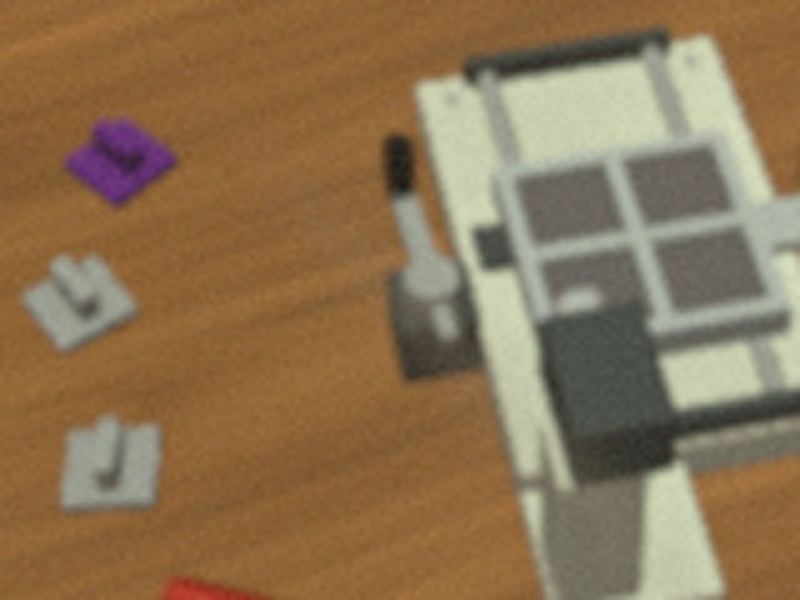

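The top crop shows the carriage part-way along, with its four nests around crop (215,305). Both covers have their ribs running roughly along image-vertical. The lever grip is at crop (367,428) and the pivot at (379,330). Next I'll measure these to sub-pixel with colour masks.

Run:
```python
from h import *
t=cv2.imread('pics/top0.png')
def show(u,v): x,y=int(round(205+u/5)),int(round(115+v/5)); print((x,y),t[y,x],cv2.cvtColor(t[y:y+1,x:x+1],cv2.COLOR_BGR2HSV)[0,0])
for uv in [(180,240),(270,260),(160,330),(250,350),(150,280),(230,300),(60,450),(615,490),(640,350),(500,400),(400,150),(70,268),(330,360)]: show(*uv)
```

```text
(241, 163) [129 134 146] [  9  30 146]
(259, 167) [127 139 150] [ 16  39 150]
(237, 181) [133 140 154] [ 10  35 154]
(255, 185) [133 142 155] [ 12  36 155]
(235, 171) [167 164 165] [130   5 167]
(251, 175) [222 211 207] [112  17 222]
(217, 205) [231 237 237] [ 30   6 237]
(328, 213) [194 184 183] [117  14 194]
(333, 185) [197 188 188] [120  12 197]
(305, 195) [ 58 114 177] [ 14 171 177]
(285, 145) [ 62 126 190] [ 15 172 190]
(219, 169) [46 47 51] [ 6 25 51]
(271, 187) [223 230 232] [ 23  10 232]
```

```bash
cat >> h.py <<'E'
from scipy.optimize import least_squares, minimize
S=8
def cover_polys(p, plate=True):
    x,y,a=p[:3]; z0=p[3] if len(p)>3 else 0
    c,s=np.cos(a),np.sin(a)
    def box(hx,hy,z1,z2):
        P=[[x+c*i*hx-s*j*hy,y+s*i*hx+c*j*hy,z+z0] for z in(z1,z2) for i in(-1,1) for j in(-1,1)]
        return P
    return [box(.025,.025,0,.008),box(.017,.006,.008,.028)]
def nest_polys(p):
    x,y,a=p[:3]; c,s=np.cos(a),np.sin(a)
    out=[]
    for i in(-1,1):
        for j in(-1,1):
            P=[]
            for k in(-1,1):
                for l in(-1,1):
                    u=.032*i+.027*k;v=.032*j+.027*l
                    P.append([x+c*u-s*v,y+s*u+c*v,.066])
            out.append(P)
    return out
def coverage(name,polys,win):
    u0,v0,u1,v1=win
    m=np.zeros(((v1-v0)*S,(u1-u0)*S),np.uint8)
    for P in polys:
        q=w2px(name,P)
        q=(q-[u0,v0]+.5)*S-.5
        h=cv2.convexHull(np.round(q*16).astype(np.int32))
        cv2.fillConvexPoly(m,h,255,cv2.LINE_AA,4)
    m=cv2.GaussianBlur(m,(0,0),S*.5)
    return cv2.resize(m,(u1-u0,v1-v0),interpolation=cv2.INTER_AREA).astype(float)/255
def fit(name,feat,polyf,p0,win):
    u0,v0,u1,v1=win; f=feat[v0:v1,u0:u1].ravel()
    def cost(p):
        c=coverage(name,polyf(p),win).ravel()
        A=np.c_[c,np.ones_like(c)]
        k=np.linalg.lstsq(A,f,rcond=None)[0]
        return np.sqrt(np.mean((A@k-f)**2))
    best=None
    p0=np.array(p0,float)
    sim=np.vstack([p0]+[p0+d for d in np.diag([.008,.008,.15][:len(p0)])])
    r=minimize(cost,p0,method='Nelder-Mead',options=dict(initial_simplex=sim,xatol=2e-5,fatol=1e-4))
    return r.x,r.fun
def grey(im): return (im[...,2].astype(float)-im[...,0])   # R-B: wood high, steel low
E
python3 - <<'E'
from h import *
t=cv2.imread('pics/top0.png');s=cv2.imread('pics/scene0.png')
gt,gs=grey(t),grey(s)
for n,uv,uvs in(('A',(332,180.5),(172,253)),('B',(328.5,212.5),(165,219))):
    p=px2w('top',uv,.008)[0]
    print(n,p[:2],px2w('scene',uvs,.012)[0][:2])
    for a0 in(-.3,-.3+np.pi/2):
        u,v=map(int,uv); print('  top',fit('top',gt,cover_polys,[p[0],p[1],a0],(u-13,v-13,u+14,v+14)))
        q=w2px('scene',[p[0],p[1],.012])[0].astype(int)
        print('  scn',fit('scene',gs,cover_polys,[p[0],p[1],a0],(q[0]-16,q[1]-16,q[0]+17,q[1]+17)))
p=px2w('top',(248,176),.066)[0]
r=fit('top',gt,nest_polys,[p[0],p[1],-.2],(231,158,266,193)); print('nests',r)
r2=fit('scene',gs,nest_polys,[p[0],p[1],-.2],(248,185,300,220)); print('nests scn',r2)
cs=lambda u,v:(205+(u+.5)/5-.5,115+(v+.5)/5-.5)
print('knob',px2w('top',[cs(70,268)],.114),'lockknob',px2w('top',[cs(367,426)],.1),'pivot',px2w('top',[cs(380,329)],.064))
print('bed end mids',px2w('top',[cs(45,525),cs(300,570),cs(125,128)],.034))
E
```

```text
A [ 0.56152722 -0.30836504] [ 0.56745908 -0.30632177]
  top (array([ 0.56243745, -0.30818546, -0.37403586]), np.float64(4.618634129460578))
  scn (array([ 0.56196359, -0.30604656, -0.36964122]), np.float64(4.277270038437805))
  top (array([ 0.56243745, -0.30818546,  1.19676047]), np.float64(4.618634129460578))
  scn (array([ 0.56135153, -0.30587182,  1.19687104]), np.float64(6.0195310501451464))
B [ 0.44262351 -0.29368552] [ 0.4445585  -0.29033876]
  top (array([ 0.44295618, -0.29200798,  0.2220253 ]), np.float64(5.5310333763903365))
  scn (array([ 0.442891  , -0.28986933,  0.21982903]), np.float64(4.234094072598747))
  top (array([ 0.44295618, -0.29200798,  1.79282163]), np.float64(5.5310333763903365))
  scn (array([ 0.44221195, -0.29001665,  1.79920753]), np.float64(7.1913871418935305))
nests (array([ 0.5746276 ,  0.00285423, -0.20194572]), np.float64(6.612959959116357))
nests scn (array([ 0.56767553,  0.01544966, -0.18038938]), np.float64(5.47219562402253))
knob [[0.59334347 0.1032764  0.114     ]] lockknob [[ 0.48334638 -0.10427422  0.1       ]] pivot [[ 0.55578914 -0.11513703  0.064     ]]
bed end mids [[ 0.41617462  0.12797054  0.034     ]
 [ 0.38339734 -0.05744972  0.034     ]
 [ 0.70891543  0.07120276  0.034     ]]
```

```bash
cat >> h.py <<'E'
def pose():
    s=robot.read_state(); M=R.from_rotvec(s['orientation']).as_matrix()
    return s,s['tool_pos'],M
def goto(*targets):
    """targets: (x,y,z,psi) ; prints shift in tool axes (mm) and turn from the measured pose"""
    s,p,M=pose(); psi=np.arctan2(M[1,1],M[0,1])
    print('t',round(s['t'],2),'tcp',p.round(4),'psi',psi.round(4),'F',s['force'].round(1),'open',round(s['opening'],4),'q6',s['q'][5].round(2),'tilt',np.degrees(np.arccos(-M[2,2])).round(2))
    for x,y,z,a in targets:
        d=M.T@(np.array([x,y,z])-p)*1000
        tau=-((a-psi+np.pi/2)%np.pi-np.pi/2)
        print('  shift',d.round(1),'turn',tau.round(3),'len',np.linalg.norm(d).round(0))
E
python3 -c "
from h import *
goto((.594,.104,.22,1.376),(.594,.104,.113,1.376))"
```

```text
t 0.1 tcp [0.2289 0.5541 0.2427] psi 1.179 F [-0.7 -0.6 -0.1] open 0.0927 q6 -0.09 tilt 0.09
  shift [-509.3 -276.6   23.1] turn -0.197 len 580.0
  shift [-509.3 -276.4  130.1] turn -0.197 len 594.0
```

arm_command(increments="0.5 -42 -23 0 0; 0.5 -84 -46 0 0; 0.5 -126 -69 0 0; 0.5 -168 -92 0 0; 0.5 -210 -115 0 0", grip_force=30)

```text
t: 0.6
tool_pos: [0.3799, 0.3664, 0.2433]
orientation: [-0.611, -3.081, 0.001]
force: [0.6, 0.5, -0.5]
opening: 0.0573
gripper_force: 0.0
```

arm_command(increments="0.5 -42 -23 0 0; 0.5 -84 -46 0 0; 0.5 -126 -69 0 0; 0.5 -168 -92 0 0; 0.5 -210 -115 0 0")

```text
t: 1.1
tool_pos: [0.5301, 0.1798, 0.2433]
orientation: [-0.611, -3.081, 0.0]
force: [0.6, 1.3, 0.5]
opening: 0.0462
gripper_force: 0.0
```

arm_command(increments="0.5 -40 -22 0 0; 0.5 -80 -44 0 -0.1; 0.5 -89 -46 23 -0.197; 0.5 -89 -46 23 -0.197; 0.5 -89 -46 23 -0.197")

```text
t: 1.6
tool_pos: [0.593, 0.1053, 0.2196]
orientation: [-0.31, -3.123, 0.0]
force: [-0.9, 0.4, 0.4]
opening: 0.0465
gripper_force: 0.0
```

```bash
python3 -c "
from h import *
t=snap('top','top1.png');s=snap('scene','scene1.png')
goto((.594,.104,.22,1.376),(.594,.104,.113,1.376))
q=w2px('scene',[.594,.104,.12])[0];print(q);u,v=q.astype(int)
cv2.imwrite('pics/c1.png',cv2.resize(np.hstack([s[v-60:v+40,u-50:u+50],t[130:230,180:280]]),(800,400),interpolation=cv2.INTER_CUBIC))"
```

```text
t 1.7 tcp [0.5937 0.1062 0.2214] psi 1.375 F [ 0.2 -0.4  0.3] open 0.0468 q6 -1.28 tilt 0.02
  shift [-0.7 -2.1  1.4] turn -0.001 len 3.0
  shift [ -0.7  -2.1 108.4] turn -0.001 len 108.0
[313.61206176 187.18159987]
```

View pics/c1.png

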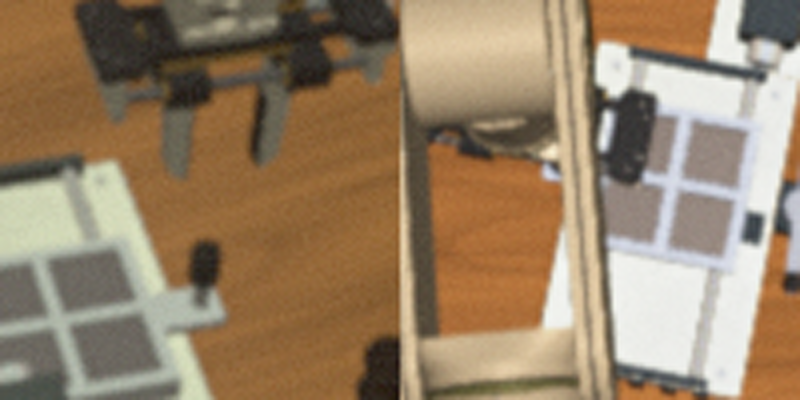

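The scene crop on the left has the open fingers above the knob: fingertips at (180,170) and (265,160), knob at (205,255). I'll check that both agree with the calibration.

```bash
python3 -c "
from h import *
print(w2px('scene',[[.5937,.1062,.1964],[.594,.104,.114]]), px2w('scene',[(318.5,168.5)],.196),px2w('scene',[(314.2,187.9)],.113))"
```

```text
[[316.85657087 166.88497084]
 [313.41970092 188.67603922]] [[0.60041296 0.1074085  0.196     ]] [[0.59151727 0.10791662 0.113     ]]
```

arm_command(increments="0.5 0 -1.5 40 0; 0.5 0 -1.5 80 0; 0.5 0 -1.5 107 0; 1 0 -1.5 107 0; 1 0 -1.5 107 0", grip_force=25)

```text
t: 2.2
tool_pos: [0.5939, 0.1046, 0.115]
orientation: [0.305, 3.126, 0.0]
force: [0.9, -0.0, 0.3]
opening: 0.0351
gripper_force: 0.0
```

arm_command(increments="1 0 0 0 0; 1 0 0 0 0; 1 0 0 0 0")

```text
t: 2.5
tool_pos: [0.5958, 0.1053, 0.1168]
orientation: [0.305, 3.122, 0.005]
force: [0.7, 6.7, 1.4]
opening: 0.0217
gripper_force: 25.0
```

```bash
python3 -c "
from h import *
goto()"
```

```text
t 2.5 tcp [0.5958 0.1053 0.1168] psi 1.3763 F [0.7 6.7 1.4] open 0.0217 q6 -1.29 tilt 0.34
```

arm_command(increments="1 20 0 0 0; 1 40 0 0 0; 1 60 0 0 0; 1 75 0 0 0; 1 80 0 0 0")

```text
t: 3.0
tool_pos: [0.517, 0.1208, 0.1169]
orientation: [0.304, 3.12, 0.005]
force: [4.6, 5.0, -1.1]
opening: 0.0216
gripper_force: 25.0
```

arm_command(increments="1 4 0 0 0; 1 8 0 0 0; 1 10 0 0 0; 1 10 0 0 0")

```text
t: 3.4
tool_pos: [0.511, 0.1219, 0.1173]
orientation: [0.305, 3.113, 0.005]
force: [20.1, 4.3, -11.9]
opening: 0.0212
gripper_force: 25.0
```

arm_command(increments="1 -5 0 0 0; 0.5 -5 0 0 0; 0.5 -5 0 0 0; 0.5 -5 0 0 0; 0.5 -5 0 -40 0")

```text
t: 3.9
tool_pos: [0.5063, 0.1194, 0.1485]
orientation: [-0.305, -3.116, 0.004]
force: [0.2, -0.3, -1.5]
opening: 0.0455
gripper_force: 0.0
```

arm_command(increments="0.5 0 0 -45 0; 0.5 0 0 -90 0; 0.5 0 -50 -90 0; 0.5 0 -100 -90 0; 0.5 0 -150 -90 0")

```text
t: 4.4
tool_pos: [0.4809, -0.0283, 0.2443]
orientation: [0.303, 3.126, -0.001]
force: [0.8, -0.8, 1.0]
opening: 0.0463
gripper_force: 0.0
```

```bash
python3 -c "
from h import *
t=snap('top','top2.png');s=snap('scene','scene2.png')
goto((.4429,-.291,.20,.221+np.pi/2),(.562,-.307,.2,-.372+np.pi/2))
cv2.imwrite('pics/c2.png',np.hstack([t[100:260,180:360],s[140:300,140:340]]).repeat(2,0).repeat(2,1))"
```

```text
t 4.5 tcp [ 0.4803 -0.0322  0.2439] psi 1.37 F [ 0.2  0.6 -0.3] open 0.0467 q6 -1.54 tilt 0.14
  shift [ -14.9 -260.9   44.5] turn -0.422 len 265.0
  shift [-134.8 -252.8   44.6] turn 0.171 len 290.0
```

View pics/c2.png

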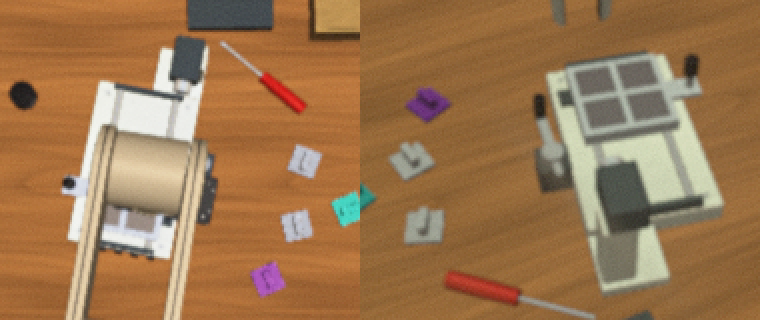

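The carriage is out at the near stop, with the nests fully toward the robot in both views. Both covers are still where they were. Going over the nearer cover B.

arm_command(increments="0.5 0 -47 0 0; 0.5 0 -94 0 0; 0.5 0 -141 0 0; 0.5 0 -188 0 0; 0.5 0 -235 0 0")

```text
t: 5.0
tool_pos: [0.4356, -0.2587, 0.2438]
orientation: [0.305, 3.126, 0.0]
force: [1.6, -0.4, -0.1]
opening: 0.0462
gripper_force: 0.0
```

arm_command(increments="0.5 -8 -26 0 -0.14; 0.5 -15 -26 15 -0.28; 0.5 -15 -26 30 -0.42; 0.5 -15 -26 45 -0.42; 0.5 -15 -26 45 -0.42")

```text
t: 5.5
tool_pos: [0.4446, -0.2845, 0.1958]
orientation: [0.347, -3.119, -0.005]
force: [0.3, -0.7, -0.2]
opening: 0.0463
gripper_force: 0.0
```

Run:
```python
from h import *
t=snap('top','top3.png');s=snap('scene','scene3.png')
tp=cv2.imread('pics/top2.png')
for n,p,im in(('B',[.4429,-.291,.221],tp),('A',[.562,-.307,-.372],tp)):
    u,v=w2px('top',[p[0],p[1],.008])[0].astype(int)
    print(n,fit('top',grey(im),cover_polys,p,(u-13,v-13,u+14,v+14)))
    sp=cv2.imread('pics/scene2.png')
    u,v=w2px('scene',[p[0],p[1],.012])[0].astype(int)
    print(n,fit('scene',grey(sp),cover_polys,p,(u-16,v-16,u+17,v+17)))
p=[.493,.0173,-.195]
u,v=w2px('top',[p[0],p[1],.066])[0].astype(int); print('top',fit('top',grey(t),nest_polys,p,(u-18,v-18,u+19,v+19)),t[v,u])
u,v=w2px('scene',[p[0],p[1],.066])[0].astype(int);print('scene',fit('scene',grey(s),nest_polys,p,(u-28,v-21,u+29,v+22)))
k=np.array([-np.sin(-.19),np.cos(-.19)])
goto((.4429,-.2910,.1,.221+np.pi/2))
cv2.imwrite('pics/c3.png',np.hstack([t[100:260,180:360],s[140:300,140:340]]).repeat(2,0).repeat(2,1))
```

```text
B (array([ 0.44282664, -0.29193686,  0.22448827]), np.float64(5.465039429380396))
B (array([ 0.44290193, -0.28991333,  0.22151643]), np.float64(4.229366197756936))
A (array([ 0.56243331, -0.30818723, -0.37302707]), np.float64(4.661282067330058))
A (array([ 0.56200999, -0.30607089, -0.37162691]), np.float64(4.2197390756440445))
top (array([ 0.49446892,  0.01841196, -0.19930251]), np.float64(7.613031237478116)) [230 219 217]
scene (array([ 0.50939675,  0.00432496, -0.20498551]), np.float64(21.093923063715522))
t 5.6 tcp [ 0.4456 -0.2854  0.1985] psi 1.7933 F [ 0.1 -0.1  0.2] open 0.0463 q6 -2.46 tilt 0.05
  shift [ 3.8 -4.9 98.5] turn 0.002 len 99.0
```

View pics/c3.png

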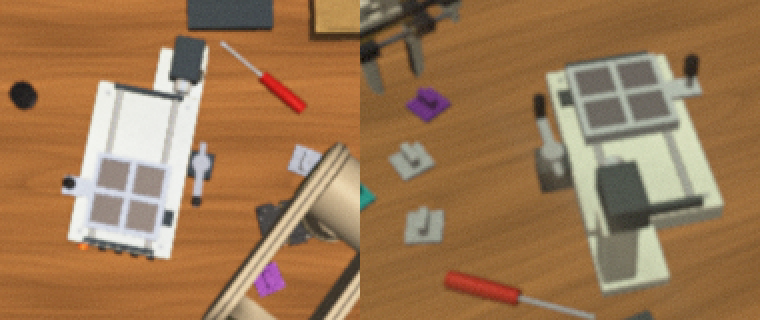

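The carriage is unobstructed in both views. In the right-hand view the nests run from about (572,65) to (675,125). I'll redo the scene nest fit with only the deck in the mask.

```bash
cat >> h.py <<'E'
def deck_sq(p,h=.067):
    x,y,a=p[:3];c,s=np.cos(a),np.sin(a)
    return [[[x+c*i*h-s*j*h,y+s*i*h+c*j*h,.066] for i in(-1,1) for j in(-1,1)]]
def fit_nests(name,im,p0):
    f=im[...,1].astype(float)
    q=w2px(name,deck_sq(p0)[0]);u0,v0=(q.min(0)-4).astype(int);u1,v1=(q.max(0)+5).astype(int);win=(u0,v0,u1,v1)
    p=np.array(p0,float)
    for _ in range(3):
        m=coverage(name,deck_sq(p,.064),win).ravel()>.8
        F=f[v0:v1,u0:u1].ravel()[m]
        def cost(p):
            c=coverage(name,nest_polys(p),win).ravel()[m];A=np.c_[c,np.ones_like(c)]
            return np.sqrt(np.mean((A@np.linalg.lstsq(A,F,rcond=None)[0]-F)**2))
        r=minimize(cost,p,method='Nelder-Mead',options=dict(initial_simplex=np.vstack([p]+[p+d for d in np.diag([.004,.004,.06])]),xatol=2e-5,fatol=1e-4)); p=r.x
    return p,r.fun
E
python3 - <<'E'
from h import *
for n in('top','scene'): print(n,fit_nests(n,cv2.imread('pics/%s3.png'%n),[.4945,.0184,-.199]))
E
```

```text
top (array([ 0.49513692,  0.01874269, -0.19455883]), np.float64(7.742983855605425))Traceback (most recent call last):
  File "<stdin>", line 2, in <module>
  File "h.py", line 91, in fit_nests
    r=minimize(cost,p,method='Nelder-Mead',options=dict(initial_simplex=np.vstack([p]+[p+d for d in np.diag([.004,.004,.06])]),xatol=2e-5,fatol=1e-4)); p=r.x
    res = _minimize_neldermead(fun, x0, args, callback, bounds=bounds,
                               **options)
    fxr = func(xr)
    fx = function(np.copy(x), *(wrapper_args + args))
  File "h.py", line 89, in cost
    c=coverage(name,nest_polys(p),win).ravel()[m];A=np.c_[c,np.ones_like(c)]
      ~~~~~~~~^^^^^^^^^^^^^^^^^^^^^^^^
  File "h.py", line 48, in coverage
    q=w2px(name,P)
  File "h.py", line 19, in w2px
    K,D,e,Rm=cam(name)
             ~~~^^^^^^
  File "h.py", line 9, in cam
    m=robot.camera_model(name)
ValueError: time passes only in moves, steps and waits
```

arm_command(increments="0.5 4 -4 40 0; 0.5 4 -4 80 0; 0.5 4 -4 120 0; 0.5 4 -4 120 0; 0.5 4 -4 120 0", grip_force=25)

```text
t: 6.1
tool_pos: [0.4428, -0.2907, 0.0797]
orientation: [0.351, -3.122, -0.001]
force: [0.6, 0.2, 0.7]
opening: 0.0466
gripper_force: 0.0
```

```bash
python3 -c "
from h import *
goto((.4429,-.2910,.0365,.2225+np.pi/2))"
```

```text
t 6.1 tcp [ 0.4428 -0.2907  0.0797] psi 1.795 F [0.6 0.2 0.7] open 0.0466 q6 -2.47 tilt 0.03
  shift [-0.  -0.3 43.2] turn 0.002 len 43.0
```

That error was my mistake: I put the fit script in the same batch as a move. From now on, scripts and moves run separately.

arm_command(increments="0.5 0 0 25 0; 0.5 0 0 43 0; 1 0 0 43 0; 1 0 0 43 0; 1 0 0 43 0", grip_force=25)

```text
t: 6.6
tool_pos: [0.4443, -0.2921, 0.0384]
orientation: [-0.352, 3.119, -0.005]
force: [0.4, -0.7, 0.4]
opening: 0.027
gripper_force: 0.0
```

arm_command(increments="1 0 0 0 0; 1 0 0 0 0")

```text
t: 6.8
tool_pos: [0.4433, -0.2913, 0.0369]
orientation: [-0.353, 3.12, -0.002]
force: [0.8, 1.0, 9.6]
opening: 0.0118
gripper_force: 25.0
```

Run:
```python
from h import *
goto()
print('scene',fit_nests('scene',cv2.imread('pics/scene3.png'),[.4945,.0184,-.199]))
print('knob',px2w('scene',[(140+(690-360)/2,140+60/2)],.113),px2w('top',[(180+69/2,100+182/2)],.114))
```

```text
t 6.8 tcp [ 0.4433 -0.2913  0.0369] psi 1.796 F [0.8 1.  9.6] open 0.0118 q6 -2.47 tilt 0.11
scene (array([ 0.49553048,  0.01958669, -0.19588151]), np.float64(7.4760330801894535))
knob [[0.51899425 0.11789428 0.113     ]] [[0.51333847 0.11698632 0.114     ]]
```

arm_command(increments="1 0 0 -20 0; 1 0 0 -60 0; 1 0 0 -100 0; 1 0 0 -140 0; 1 0 0 -170 0", grip_force=40)

```text
t: 7.3
tool_pos: [0.443, -0.2912, 0.2088]
orientation: [-0.353, 3.12, -0.003]
force: [0.3, -0.3, -1.1]
opening: 0.0117
gripper_force: 40.0
```

Run:
```python
from h import *
goto((.4577,-.0061,.2,1.376))
```

```text
t 7.3 tcp [ 0.443  -0.2912  0.2088] psi 1.796 F [ 0.3 -0.3 -1.1] open 0.0117 q6 -2.47 tilt 0.15
  shift [-77.9 274.6   8.4] turn 0.42 len 286.0
```

arm_command(increments="1 -11 39 0 0; 1 -22 78 0 0; 1 -33 117 0 0; 1 -45 157 0 0; 1 -56 196 0 0")

```text
t: 7.8
tool_pos: [0.4531, -0.0857, 0.2058]
orientation: [-0.352, 3.121, -0.0]
force: [1.3, -1.2, -2.0]
opening: 0.0114
gripper_force: 40.0
```

arm_command(increments="1 -11 39 0 0.1; 1 -22 78 0 0.22; 1 -22 78 0 0.34; 1 -22 78 0 0.42; 1 -22 78 0 0.42")

```text
t: 8.3
tool_pos: [0.4573, -0.0058, 0.2058]
orientation: [0.306, 3.127, -0.0]
force: [-0.4, -0.3, -0.3]
opening: 0.0117
gripper_force: 40.0
```

Run:
```python
from h import *
s=snap('scene','scene4.png')
goto((.4577,-.0061,.12,1.376))
# where does the held cover sit: fit in scene at held height
st,p,M=pose(); 
z0=p[2]-.0365
f=lambda q:cover_polys([q[0],q[1],q[2],z0])
u,v=w2px('scene',[p[0],p[1],z0+.006])[0].astype(int)
print(u,v)
cv2.imwrite('pics/c4.png',cv2.resize(s[v-50:v+50,u-60:u+60],(720,600),interpolation=cv2.INTER_CUBIC))
```

```text
t 8.35 tcp [ 0.4574 -0.0062  0.2058] psi 1.3782 F [ 0.1  0.1 -1.1] open 0.0117 q6 -1.5 tilt 0.01
  shift [-0.3  0.1 85.8] turn 0.002 len 86.0
256 152
```

View pics/c4.png

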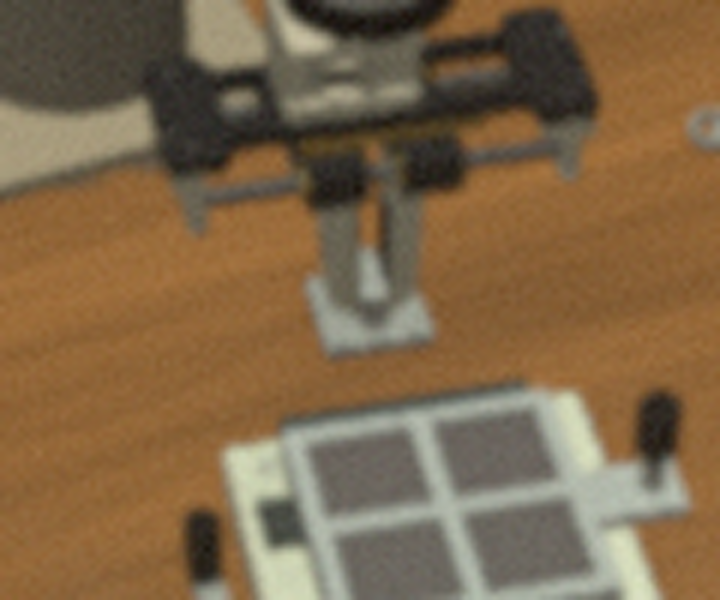

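The scene crop shows the cover gripped level between the fingers at (370,315), with nest 0 below it at (370,470). Descending to just above the mouth.

arm_command(increments="1 0 0 40 0; 1 0 0 75 0; 1 0 0 95 0; 1 0 0 97 0; 1 0 0 97 0")

```text
t: 8.85
tool_pos: [0.4573, -0.0067, 0.1088]
orientation: [-0.304, -3.126, -0.0]
force: [-0.1, 0.1, -0.8]
opening: 0.0118
gripper_force: 40.0
```

Run:
```python
from h import *
goto((.4577,-.0061,.108,1.376))
```

```text
t 8.85 tcp [ 0.4573 -0.0067  0.1088] psi 1.3767 F [-0.1  0.1 -0.8] open 0.0118 q6 -1.5 tilt 0.05
  shift [-0.3  0.6  0.8] turn 0.001 len 1.0
```

arm_command(increments="1 0 0 3 0; 1 0 0 5 0; 1 0 0 7 0; 1 0 0 8 0; 1 0 0 8 0")

```text
t: 9.35
tool_pos: [0.4575, -0.0063, 0.1007]
orientation: [0.305, 3.127, -0.0]
force: [1.5, -0.6, -2.0]
opening: 0.0113
gripper_force: 40.0
```

arm_command(increments="1 0 0 2 0; 1 0 0 4 0; 1 0 0 6 0; 1 0 0 8 0; 1 0 0 8 0")

```text
t: 9.85
tool_pos: [0.458, -0.0064, 0.0928]
orientation: [0.305, 3.125, -0.0]
force: [1.7, -0.7, 1.7]
opening: 0.0117
gripper_force: 4.0
```

arm_command(increments="1 0 0 0 0; 1 0 0 0 0; 1 0 0 0 0", grip_force=40)

```text
t: 10.15
tool_pos: [0.4577, -0.0064, 0.0928]
orientation: [0.305, 3.126, -0.0]
force: [2.1, -0.2, 2.4]
opening: 0.0118
gripper_force: 40.0
```

arm_command(increments="1 0 0 1 0; 1 0 0 2 0; 1 0 0 3 0; 1 0 0 4 0; 1 0 0 4 0")

```text
t: 10.65
tool_pos: [0.4606, -0.0069, 0.0926]
orientation: [0.305, 3.12, -0.001]
force: [-2.6, -0.4, 25.7]
opening: 0.012
gripper_force: 40.0
```

arm_command(increments="1 0 0 -3 0; 0.8 0 0 -3 0; 0.8 0 0 -3 0; 0.8 0 0 -3 0; 0.8 0 0 -25 0")

```text
t: 11.15
tool_pos: [0.4545, -0.006, 0.1103]
orientation: [-0.305, -3.12, -0.0]
force: [-1.0, -0.1, 0.2]
opening: 0.0181
gripper_force: 0.0
```

arm_command(increments="0.6 0 0 -45 0; 0.5 0 0 -90 0; 0.5 0 -50 -100 0; 0.5 0 -100 -100 0; 0.5 0 -150 -100 0")

```text
t: 11.65
tool_pos: [0.4282, -0.1536, 0.2138]
orientation: [0.302, 3.126, -0.0]
force: [0.8, 0.6, -0.3]
opening: 0.0459
gripper_force: 0.0
```

arm_command(increments="0.5 -40 -30 0 0; 0.5 -80 -55 0 0; 0.5 -120 -80 0 0; 0.5 -130 -115 0 0; 0.5 -130 -150 0 0")

```text
t: 12.15
tool_pos: [0.5277, -0.3257, 0.2115]
orientation: [-0.303, -3.125, -0.002]
force: [-0.5, -0.2, 0.0]
opening: 0.0469
gripper_force: 0.0
```

Run:
```python
from h import *
t=snap('top','top5.png');s=snap('scene','scene5.png')
for n,im in(('top',t),('scene',s)):
    p=[.562,-.307,-.372];u,v=w2px(n,[p[0],p[1],.01])[0].astype(int);w=13 if n=='top' else 16
    if n=='scene': print(n,'A',fit(n,grey(im),cover_polys,p,(u-w,v-w,u+w+1,v+w+1)))
goto((.562,-.307,.2,1.199))
a=cv2.resize(t[165:245,195:275],(400,400),interpolation=cv2.INTER_CUBIC)
u,v=w2px('scene',[.4953,.0191,.066])[0].astype(int)
b=cv2.resize(s[v-40:v+40,u-40:u+40],(400,400),interpolation=cv2.INTER_CUBIC)
cv2.imwrite('pics/c5.png',np.hstack([a,b]))
```

```text
scene A (array([ 0.56198394, -0.30603736, -0.37052004]), np.float64(4.334509928178909))
t 12.25 tcp [ 0.5256 -0.3283  0.2118] psi 1.3726 F [-0.9  1.3 -0.5] open 0.0466 q6 -2.01 tilt 0.16
  shift [-31.5  28.1  11.7] turn 0.174 len 44.0
```

View pics/c5.png

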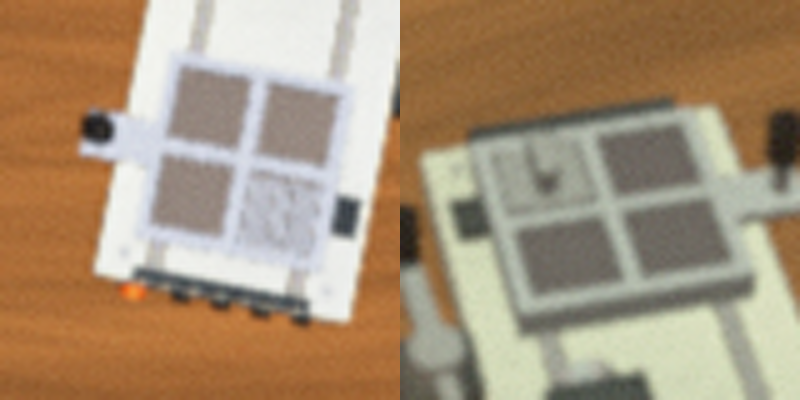

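Cover B sits flat inside nest 0: left crop at (280,215), right crop at (545,175). A probe on its rib later will confirm it is flush. Now cover A.

arm_command(increments="0.5 -31 28 0 0.12; 0.5 -31 28 12 0.174; 0.5 -31 28 60 0.174; 0.5 -31 28 105 0.174; 0.5 -31 28 130 0.174", grip_force=25)

```text
t: 12.75
tool_pos: [0.5604, -0.3007, 0.0782]
orientation: [-0.574, -3.082, -0.005]
force: [-0.7, 1.1, -0.4]
opening: 0.0469
gripper_force: 0.0
```

arm_command(increments="0.5 0 0 0 0; 0.5 0 0 0 0")

```text
t: 12.95
tool_pos: [0.5627, -0.3026, 0.0835]
orientation: [-0.575, -3.087, -0.001]
force: [0.0, -1.1, 0.7]
opening: 0.0467
gripper_force: 0.0
```

Run:
```python
from h import *
goto((.5622,-.3071,.0365,1.199))
```

```text
t 12.95 tcp [ 0.5627 -0.3026  0.0835] psi 1.2023 F [ 0.  -1.1  0.7] open 0.0467 q6 -1.78 tilt 0.09
  shift [-1.2 -4.3 47. ] turn 0.003 len 47.0
```

arm_command(increments="0.5 -1 -4 20 0; 0.5 -1 -4 46.5 0; 0.5 -1 -4 46.5 0; 1 -1 -4 46.5 0; 1 -1 -4 46.5 0")

```text
t: 13.45
tool_pos: [0.564, -0.3084, 0.04]
orientation: [0.575, 3.085, -0.002]
force: [-0.1, -0.9, -0.2]
opening: 0.0354
gripper_force: 0.0
```

arm_command(increments="1 0 0 0 0; 1 0 0 0 0; 1 0 0 0 0")

```text
t: 13.75
tool_pos: [0.5628, -0.3077, 0.038]
orientation: [0.576, 3.087, -0.001]
force: [-0.1, -0.3, 7.6]
opening: 0.0119
gripper_force: 25.0
```

Run:
```python
from h import *
goto((.5622,-.3071,.0365,1.199))
```

```text
t 13.75 tcp [ 0.5628 -0.3077  0.038 ] psi 1.202 F [-0.1 -0.3  7.6] open 0.0119 q6 -1.78 tilt 0.06
  shift [0.8 0.4 1.5] turn 0.003 len 2.0
```

arm_command(increments="1 0 0 -20 0; 1 0 0 -60 0; 1 0 0 -100 0; 1 0 0 -140 0; 1 0 0 -170 0", grip_force=40)

```text
t: 14.25
tool_pos: [0.5629, -0.3078, 0.2103]
orientation: [0.576, 3.086, -0.002]
force: [0.1, 0.0, -1.1]
opening: 0.0115
gripper_force: 40.0
```

Run:
```python
from h import *
goto((.4709,.0565,.2,1.376))
```

```text
t 14.25 tcp [ 0.5629 -0.3078  0.2103] psi 1.202 F [ 0.1  0.  -1.1] open 0.0115 q6 -1.78 tilt 0.14
  shift [217.2 306.6   9.6] turn -0.174 len 376.0
```

arm_command(increments="1 26 37 0 0; 1 52 74 0 0; 1 78 111 0 0; 1 104 148 0 0; 1 130 185 0 0")

```text
t: 14.75
tool_pos: [0.507, -0.0865, 0.2071]
orientation: [-0.577, -3.088, -0.0]
force: [1.1, 0.5, -1.1]
opening: 0.0116
gripper_force: 40.0
```

arm_command(increments="1 26 37 0 -0.09; 1 52 74 0 -0.174; 1 78 111 0 -0.174; 1 87 122 0 -0.174; 1 87 122 10 -0.174")

```text
t: 15.25
tool_pos: [0.4711, 0.0588, 0.1984]
orientation: [0.3, 3.124, 0.001]
force: [0.4, 0.0, -0.4]
opening: 0.0116
gripper_force: 40.0
```

arm_command(increments="1 0 0 30 0; 1 0 0 60 0; 1 0 0 80 0; 1 0 0 86 0; 1 0 0 86 0")

```text
t: 15.75
tool_pos: [0.47, 0.0561, 0.1099]
orientation: [-0.307, -3.124, 0.001]
force: [-0.0, 0.0, -2.3]
opening: 0.0117
gripper_force: 40.0
```

Run:
```python
from h import *
goto((.4709,.0565,.109,1.376))
```

```text
t 15.75 tcp [0.47   0.0561 0.1099] psi 1.3748 F [-0.   0.  -2.3] open 0.0117 q6 -1.36 tilt 0.15
  shift [-0.8  0.6  0.9] turn -0.001 len 1.0
```

arm_command(increments="1 -0.5 0.4 2 0; 1 -0.5 0.4 4 0; 1 -0.5 0.4 6 0; 1 -0.5 0.4 8 0; 1 -0.5 0.4 8 0")

```text
t: 16.25
tool_pos: [0.4712, 0.0574, 0.1031]
orientation: [-0.305, -3.127, 0.0]
force: [-0.1, 0.1, -1.4]
opening: 0.0113
gripper_force: 40.0
```

arm_command(increments="1 0 0 2 0; 1 0 0 4 0; 1 0 0 6 0; 1 0 0 7 0; 1 0 0 7 0")

```text
t: 16.75
tool_pos: [0.4715, 0.0574, 0.0962]
orientation: [0.306, 3.126, 0.0]
force: [1.5, 1.1, 1.6]
opening: 0.0117
gripper_force: 40.0
```

arm_command(increments="1 0 0 1 0; 1 0 0 2 0; 1 0 0 3 0; 1 0 0 4 0; 1 0 0 4 0")

```text
t: 17.25
tool_pos: [0.4743, 0.0569, 0.0957]
orientation: [0.305, 3.12, -0.0]
force: [-2.7, -2.6, 22.4]
opening: 0.0114
gripper_force: 40.0
```

arm_command(increments="1 0 0 -3 0; 0.8 0 0 -3 0; 0.8 0 0 -3 0; 0.8 0 0 -3 0; 0.8 0 0 -25 0")

```text
t: 17.75
tool_pos: [0.4683, 0.0574, 0.1137]
orientation: [-0.305, -3.12, 0.001]
force: [0.2, -0.3, 0.1]
opening: 0.0186
gripper_force: 0.0
```

arm_command(increments="1 0 0 -20 0; 1 0 0 -20 0; 1 0 0 -20 0; 1 0 0 -20 0; 1 0 0 -20 0")

```text
t: 18.25
tool_pos: [0.4704, 0.0574, 0.1358]
orientation: [-0.305, -3.125, 0.0]
force: [-0.2, -0.1, 1.0]
opening: 0.0004
gripper_force: 0.0
```

Run:
```python
from h import *
goto((.4709,.0565,.12,1.376))
```

```text
t 18.25 tcp [0.4704 0.0574 0.1358] psi 1.376 F [-0.2 -0.1  1. ] open 0.0004 q6 -1.36 tilt 0.13
  shift [-0.7 -0.7 15.8] turn 0.0 len 16.0
```

Both covers are in. Next I press on each rib top with closed fingers, to check they are flush: contact should come at TCP z ≈ 0.111.

arm_command(increments="1 0 0 12 0; 1 0 0 21 0; 1 0 0 24 0; 1 0 0 27 0; 1 0 0 28 0")

```text
t: 18.75
tool_pos: [0.4728, 0.0569, 0.1111]
orientation: [0.305, 3.123, -0.001]
force: [-3.6, -2.9, 21.1]
opening: 0.0004
gripper_force: 10.5
```

arm_command(increments="1 0 0 1 0; 1 0 0 1 0")

```text
t: 18.95
tool_pos: [0.4737, 0.0567, 0.1111]
orientation: [0.305, 3.121, -0.001]
force: [-3.4, -3.8, 19.0]
opening: 0.0005
gripper_force: 9.8
```

arm_command(increments="1 0 0 -25 0; 1 0 -30 -25 0; 1 0 -64 -25 0; 1 0 -64 -25 0; 1 0 -64 -10 0")

```text
t: 19.45
tool_pos: [0.4603, -0.0062, 0.1196]
orientation: [0.309, 3.123, 0.0]
force: [-0.3, 0.4, 0.7]
opening: 0.0005
gripper_force: 0.0
```

arm_command(increments="1 0 0 4 0; 1 0 0 7 0; 1 0 0 9 0; 1 0 0 10 0; 1 0 0 10 0")

```text
t: 19.95
tool_pos: [0.4612, -0.0055, 0.1111]
orientation: [0.304, 3.122, -0.001]
force: [-3.2, -1.1, 16.4]
opening: 0.0001
gripper_force: 8.0
```

arm_command(increments="1 0 0 -50 0; 0.5 0 40 -95 0; 0.5 0 85 -95 0; 0.5 -20 120 -95 0; 0.5 -30 136 -95 0")

```text
t: 20.45
tool_pos: [0.516, 0.1258, 0.2042]
orientation: [0.301, 3.125, 0.002]
force: [-0.2, -0.3, 0.1]
opening: 0.0276
gripper_force: 0.0
```

Run:
```python
from h import *
t=snap('top','top6.png');s=snap('scene','scene6.png')
goto((.5150,.1211,.113,1.376))
a=cv2.resize(t[120:280,195:355],(400,400),interpolation=cv2.INTER_CUBIC)
u,v=w2px('scene',[.4953,.0191,.066])[0].astype(int)
b=cv2.resize(s[v-40:v+40,u-40:u+40],(400,400),interpolation=cv2.INTER_CUBIC)
cv2.imwrite('pics/c6.png',np.hstack([a,b]))
```

```text
t 20.55 tcp [0.5154 0.1247 0.2031] psi 1.3793 F [-0.3 -1.6  0.2] open 0.036 q6 -1.24 tilt 0.03
  shift [-0.3 -3.7 90.1] turn 0.003 len 90.0
```

View pics/c6.png

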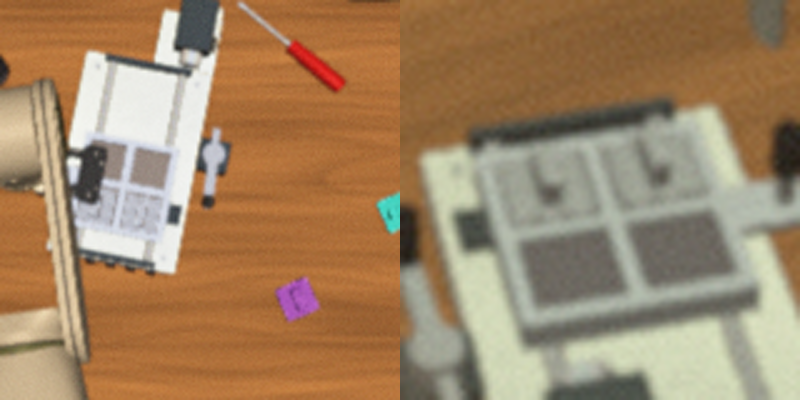

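Both near-row nests hold covers seated level (right crop at (550,180) and (655,165)), and no grey square cover is left on the table. Now I grip the knob and push the carriage in.

arm_command(increments="0.5 0 -3 40 0; 0.5 0 -3 75 0; 0.5 0 -3 90 0; 0.5 0 -3 90 0; 1 0 -3 90 0", grip_force=30)

```text
t: 21.05
tool_pos: [0.5144, 0.1191, 0.1143]
orientation: [0.306, 3.126, 0.0]
force: [0.5, -0.2, 0.6]
opening: 0.0422
gripper_force: 0.0
```

arm_command(increments="1 0 0 0 0; 1 0 0 0 0; 1 0 0 0 0; 1 0 0 0 0")

```text
t: 21.45
tool_pos: [0.5156, 0.121, 0.115]
orientation: [0.304, 3.123, 0.006]
force: [2.5, 8.3, 1.3]
opening: 0.0201
gripper_force: 29.3
```

arm_command(increments="1 -20 0 0 0; 1 -42 0 0 0; 1 -64 0 0 0; 1 -84 0 0 0; 1 -98 0 0 0")

```text
t: 21.95
tool_pos: [0.6108, 0.1024, 0.1148]
orientation: [-0.304, -3.126, -0.005]
force: [-37.9, 11.9, 26.3]
opening: 0.0206
gripper_force: 32.2
```

arm_command(increments="1 -4 0 0 0; 1 -8 0 0 0; 1 -12 0 0 0; 1 -15 0 0 0; 1 -15 0 0 0")

```text
t: 22.45
tool_pos: [0.6215, 0.1003, 0.1133]
orientation: [-0.302, -3.119, -0.005]
force: [-19.9, 10.1, 10.6]
opening: 0.0215
gripper_force: 30.0
```

Run:
```python
from h import *
t=snap('top','top7.png');s=snap('scene','scene7.png')
goto()
print(w2px('scene',[.6,0,.066]))
a=cv2.resize(t[110:210,195:295],(400,400),interpolation=cv2.INTER_CUBIC)
b=cv2.resize(s[120:240,215:335],(400,400),interpolation=cv2.INTER_CUBIC)
cv2.imwrite('pics/c7.png',np.hstack([a,b]))
```

```text
t 22.55 tcp [0.6215 0.1003 0.1134] psi 1.3777 F [-20.2  10.5  10.3] open 0.0217 q6 -1.3 tilt 0.48
[[279.76750413 213.27854167]]
```

View pics/c7.png

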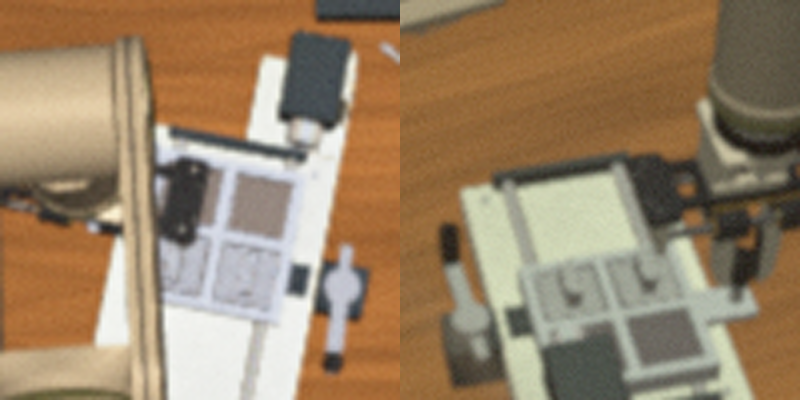

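The carriage is up near the far bar with the knob still in the fingers (right crop, (740,270)), and the lever is still open. I'll open in place so nothing gets dragged back, lift off, and measure the stop.

arm_command(increments="0.5 0 0 0 0; 0.5 0 0 0 0; 0.5 0 0 0 0; 0.5 0 0 -40 0; 0.5 0 0 -90 0")

```text
t: 23.05
tool_pos: [0.6229, 0.0968, 0.2007]
orientation: [-0.306, -3.12, 0.002]
force: [1.2, 0.2, 0.1]
opening: 0.0462
gripper_force: 0.0
```

arm_command(increments="0.5 45 0 0 0; 0.5 90 0 0 0; 0.5 135 0 0 0; 0.5 180 0 0 0; 0.5 180 0 0 0")

```text
t: 23.55
tool_pos: [0.4435, 0.1327, 0.2019]
orientation: [-0.303, -3.124, 0.001]
force: [1.0, -0.7, 1.1]
opening: 0.0466
gripper_force: 0.0
```

Run:
```python
from h import *
t=snap('top','top8.png');s=snap('scene','scene8.png')
# far row nests grey-brown, near row covered: shift known -> compare deck outline by feature of light-vs; fit far row only
def far(p): return nest_polys(p)[2:]
p0=[.6032,-.0022,-.195]
f=t[...,1].astype(float)
c=np.array(p0[:2])+.032*np.array([np.cos(.195),-np.sin(.195)])
q=w2px('top',deck_sq(p0)[0]);print(q.round(1))
g=(t[...,2].astype(float)-t[...,0])
u,v=w2px('top',[c[0],c[1],.066])[0]; u,v=int(u),int(v)
print('far row fit',fit('top',g,far,p0,(u-18,v-8,u+19,v+9)))
goto()
a=cv2.resize(t[110:240,195:325],(500,500),interpolation=cv2.INTER_CUBIC)
cv2.imwrite('pics/c8.png',a)
```

```text
[[263.9 189. ]
 [227.3 181.9]
 [271.  152.8]
 [234.6 145.8]]
far row fit (array([ 0.59963639, -0.00101147, -0.21822764]), np.float64(7.426328592197317))
t 23.65 tcp [0.4483 0.1323 0.2038] psi 1.3766 F [ 0.2 -0.9  0.2] open 0.0466 q6 -1.2 tilt 0.12
```

View pics/c8.png

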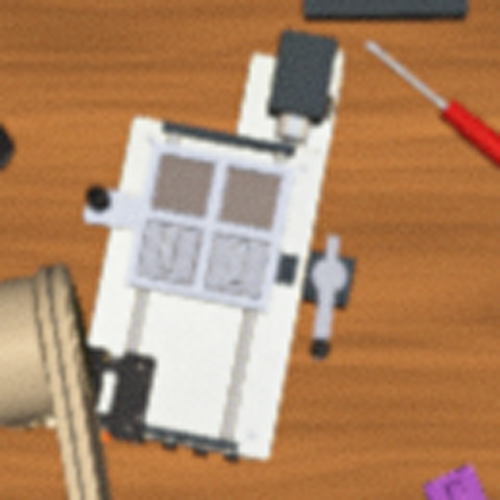

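Run:
```python
from h import *
def knob(n,im,guess):
    u,v=w2px(n,[guess[0],guess[1],.105])[0].round().astype(int)
    g=255-im[v-9:v+10,u-7:u+8].max(2).astype(float); w=np.clip(g-130,0,60)
    l=cv2.connectedComponentsWithStats((w>0).astype(np.uint8))
    k=1+np.argmax(l[2][1:,4]); w=w*(l[1]==k)
    vv,uu=np.mgrid[v-9:v+10,u-7:u+8]
    return px2w(n,[((uu*w).sum()/w.sum(),(vv*w).sum()/w.sum())],.102)[0],w.sum()
for n in('top','scene'):
    a,wa=knob(n,cv2.imread(f'pics/{n}3.png'),(.5155,.121)); b,wb=knob(n,cv2.imread(f'pics/{n}8.png'),(.622,.1))
    d=(b-a)[:2]; print(n,a.round(4),b.round(4),wa,wb,'slide',d@[.981,-.194],'side',d@[.194,.981])
# deck shift by phase of whole pattern: sweep joint with deck-square outline vs bed colour in top
t=cv2.imread('pics/top8.png');s=cv2.imread('pics/scene8.png')
def carr(d): 
    c=np.array([.4953,.0191])+d*np.array([.981,-.194]); return [c[0],c[1],-.195]
for n,im in(('top',t),('scene',s)):
    q=np.array(sum([deck_sq(carr(d))[0] for d in(.1,.12)],[]));q=w2px(n,q);u0,v0=(q.min(0)-3).astype(int);u1,v1=(q.max(0)+3).astype(int)
    win=(u0,v0,u1,v1);m=coverage(n,deck_sq(carr(.107),.062),win)>.8
    m&=coverage(n,[nest_polys(carr(.107))[i] for i in(0,1)],win)<.05
    if n=='scene': m&=coverage(n,[nest_polys(carr(.107))[2]],win)<.02
    f=im[v0:v1,u0:u1,1].astype(float)[m]; r=[]
    for d in np.arange(.098,.118,.001):
        N=nest_polys(carr(d)); N=N[2:] if n=='top' else N[3:]
        c=coverage(n,N,win)[m];A=np.c_[c,np.ones_like(c)]
        r.append((np.std(A@np.linalg.lstsq(A,f,rcond=None)[0]-f).round(2)))
    print(n,np.round(.098+.001*np.argmin(r),3),r)
```

```text
top [0.5144 0.1208 0.102 ] [0.6204 0.1    0.102 ] 1424.0 1565.0 slide 0.10805778782492155 side 0.00017966762419882598
scene [0.52   0.1189 0.102 ] [0.6249 0.0983 0.102 ] 4484.0 4846.0 slide 0.10690169546425318 side 0.0001736979252152035
top 0.107 [np.float64(28.16), np.float64(27.55), np.float64(26.65), np.float64(25.28), np.float64(23.3), np.float64(20.63), np.float64(17.33), np.float64(13.58), np.float64(9.93), np.float64(7.62), np.float64(7.83), np.float64(9.73), np.float64(11.9), np.float64(13.88), np.float64(15.6), np.float64(17.15), np.float64(18.52), np.float64(19.73), np.float64(20.74), np.float64(21.65)]
scene 0.108 [np.float64(25.86), np.float64(24.96), np.float64(23.78), np.float64(22.19), np.float64(20.13), np.float64(17.72), np.float64(14.91), np.float64(12.01), np.float64(9.34), np.float64(7.59), np.float64(7.42), np.float64(8.46), np.float64(9.85), np.float64(11.3), np.float64(12.72), np.float64(14.15), np.float64(15.59), np.float64(16.93), np.float64(18.17), np.float64(19.29)]
```

The carriage has travelled about 107–108 mm, so it is at or close to the stop. To be sure, I'll nudge the near face of the block with closed fingertips.

Run:
```python
from h import *
goto((.4904,.02,.2,1.376))
```

```text
t 23.65 tcp [0.4483 0.1323 0.2038] psi 1.3766 F [ 0.2 -0.9  0.2] open 0.0466 q6 -1.2 tilt 0.12
  shift [ -63.  -102.     3.9] turn 0.001 len 120.0
```

arm_command(increments="1 -21 -34 0 0; 1 -42 -68 0 0; 1 -62 -102 0 0; 1 -62 -102 40 0; 1 -62 -102 85 0")

```text
t: 24.15
tool_pos: [0.4937, 0.0177, 0.1199]
orientation: [0.31, 3.119, -0.0]
force: [0.3, -0.0, -0.9]
opening: 0.0109
gripper_force: 0.0
```

arm_command(increments="1 0 0 20 0; 1 0 0 42 0; 1 0 0 42 0; 1 -10 0 42 0; 1 -20 0 42 0")

```text
t: 24.65
tool_pos: [0.5116, 0.0158, 0.078]
orientation: [0.306, 3.123, -0.0]
force: [0.4, 0.5, 0.1]
opening: 0.0007
gripper_force: 0.0
```

Run:
```python
from h import *
goto((.5273,.0128,.075,1.376))
```

```text
t 24.65 tcp [0.5116 0.0158 0.078 ] psi 1.3758 F [0.4 0.5 0.1] open 0.0007 q6 -1.45 tilt 0.18
  shift [-15.9   0.1   3. ] turn -0.0 len 16.0
```

arm_command(increments="1 -5 0 3 0; 1 -9 0 3 0; 1 -13 0 3 0; 1 -17 0 3 0; 1 -17 0 3 0")

```text
t: 25.15
tool_pos: [0.5225, 0.0137, 0.0725]
orientation: [-0.304, -3.119, -0.001]
force: [-15.9, 3.2, 12.2]
opening: 0.0006
gripper_force: 8.1
```

arm_command(increments="1 -2 0 0 0; 1 -3 0 0 0; 1 -3 0 0 0; 1 -3 0 0 0")

```text
t: 25.55
tool_pos: [0.5227, 0.0138, 0.0719]
orientation: [-0.303, -3.113, -0.001]
force: [-28.5, 4.6, 19.6]
opening: 0.0006
gripper_force: 14.6
```

The carriage is hard on the work stop: 28 N with no further motion. Now the lever; I'll refine its position with both cameras.

arm_command(increments="1 8 0 0 0; 1 20 0 -30 0; 0.5 20 0 -80 0; 0.5 20 0 -125 0; 0.5 20 0 -125 0")

```text
t: 26.05
tool_pos: [0.5132, 0.0161, 0.2064]
orientation: [0.304, 3.114, 0.001]
force: [0.2, -0.8, -0.4]
opening: 0.0196
gripper_force: 0.0
```

Run:
```python
from h import *
s=cv2.imread('pics/scene8.png');t=cv2.imread('pics/top8.png')
print('scene click',px2w('scene',[(229.4,187.5)],.1),'piv',px2w('scene',[(236.4,214)],.064))
def dark(n,im,uv,w,z):
    u,v=uv; P=im[v-w:v+w+1,u-w:u+w+1].max(2).astype(float); m=np.clip(100-P,0,60)
    l=cv2.connectedComponentsWithStats((m>0).astype(np.uint8)); c=l[1][w-1:w+2,w-1:w+2]; k=np.bincount(c[c>0]).argmax(); m=m*(l[1]==k)
    vv,uu=np.mgrid[v-w:v+w+1,u-w:u+w+1]; return px2w(n,[((uu*m).sum()/m.sum(),(vv*m).sum()/m.sum())],z)[0].round(4),int((m>0).sum())
print(dark('top',t,(278,200),6,.092), dark('scene',s,(230,193),10,.08))
goto((.485,-.103,.2,1.376))
```

```text
scene click [[ 0.4830292  -0.10114613  0.1       ]] piv [[ 0.55207924 -0.10952449  0.064     ]]
(array([ 0.4826, -0.1031,  0.092 ]), 18) (array([ 0.4844, -0.1025,  0.08  ]), 68)
t 26.05 tcp [0.5132 0.0161 0.2064] psi 1.3762 F [ 0.2 -0.8 -0.4] open 0.0196 q6 -1.44 tilt 0.75
  shift [   4.7 -122.3    6.2] turn 0.0 len 123.0
```

arm_command(increments="0.5 0 -41 0 0; 0.5 3 -82 0 0; 0.5 6 -122 0 0; 0.5 6 -122 40 0; 0.5 6 -122 60 0", grip_force=25)

```text
t: 26.55
tool_pos: [0.4785, -0.1034, 0.1361]
orientation: [-0.31, -3.126, -0.0]
force: [-0.4, 0.1, -0.0]
opening: 0.0463
gripper_force: 0.0
```

arm_command(increments="0.5 0 0 0 0; 0.5 0 0 0 0")

```text
t: 26.75
tool_pos: [0.4795, -0.1021, 0.1383]
orientation: [-0.305, -3.126, -0.0]
force: [-0.2, -0.1, 0.4]
opening: 0.0463
gripper_force: 0.0
```

Run:
```python
from h import *
goto((.484,-.103,.096,1.376))
```

```text
t 26.75 tcp [ 0.4795 -0.1021  0.1383] psi 1.3762 F [-0.2 -0.1  0.4] open 0.0463 q6 -1.69 tilt 0.03
  shift [-4.6  0.  42.3] turn 0.0 len 43.0
```

arm_command(increments="0.5 -4.5 0 20 0; 0.5 -4.5 0 40 0; 0.5 -4.5 0 42 0; 1 -4.5 0 42 0; 1 -4.5 0 42 0")

```text
t: 27.25
tool_pos: [0.4851, -0.1033, 0.098]
orientation: [0.305, 3.124, -0.001]
force: [0.3, 0.5, -0.1]
opening: 0.0349
gripper_force: 0.0
```

arm_command(increments="1 0 0 0 0; 1 0 0 0 0; 1 0 0 0 0")

```text
t: 27.55
tool_pos: [0.4846, -0.1033, 0.0971]
orientation: [0.305, 3.125, -0.0]
force: [-1.2, -0.6, 3.7]
opening: 0.0176
gripper_force: 25.0
```

arm_command(increments="1 -0.8 -10.5 0 0; 1 -3.1 -20.7 0 0; 1 -7 -30.4 0 0; 1 -12.2 -39.5 0 0; 1 -18.8 -47.7 0 0")

```text
t: 28.05
tool_pos: [0.4937, -0.1532, 0.097]
orientation: [0.305, 3.126, 0.003]
force: [0.4, 7.5, 7.3]
opening: 0.0172
gripper_force: 25.0
```

arm_command(increments="1 -7.7 -7.1 0 0; 1 -16.4 -13 0 0; 1 -25.8 -17.5 0 0; 1 -35.9 -20.6 0 0; 1 -42.8 -21.8 0 0")

```text
t: 28.55
tool_pos: [0.5284, -0.1789, 0.096]
orientation: [-0.303, -3.118, -0.013]
force: [-22.5, 26.8, 23.5]
opening: 0.0176
gripper_force: 25.0
```

arm_command(increments="1 -4 0 0 0; 1 -8 0 0 0; 1 -8 0 0 0")

```text
t: 28.85
tool_pos: [0.5348, -0.1801, 0.0947]
orientation: [-0.303, -3.116, -0.012]
force: [-18.5, 21.8, 17.0]
opening: 0.0175
gripper_force: 25.0
```

Run:
```python
from h import *
goto()
```

```text
t 28.85 tcp [ 0.5348 -0.1801  0.0947] psi 1.3771 F [-18.5  21.8  17. ] open 0.0175 q6 -1.8 tilt 0.79
```

arm_command(increments="0.5 0 0 0 0; 0.5 0 0 0 0; 0.5 0 0 0 0; 0.5 0 0 -40 0; 0.5 0 0 -90 0")

```text
t: 29.35
tool_pos: [0.5367, -0.1844, 0.1841]
orientation: [-0.306, -3.121, -0.003]
force: [1.2, -0.2, 0.2]
opening: 0.0458
gripper_force: 0.0
```

arm_command(increments="0.5 0 -45 -20 0; 0.5 0 -90 -40 0; 0.5 0 -135 -60 0; 0.5 0 -180 -60 0; 0.5 0 -180 -60 0")

```text
t: 29.85
tool_pos: [0.5022, -0.3673, 0.2472]
orientation: [0.314, 3.125, -0.006]
force: [-0.2, 0.9, -0.6]
opening: 0.0467
gripper_force: 0.0
```

Run:
```python
from h import *
t=snap('top','top9.png');s=snap('scene','scene9.png')
goto()
a=cv2.resize(t[110:240,195:325],(400,400),interpolation=cv2.INTER_CUBIC)
b=cv2.resize(s[130:250,205:325],(400,400),interpolation=cv2.INTER_CUBIC)
cv2.imwrite('pics/c9.png',np.hstack([a,b]))
```

```text
t 29.95 tcp [ 0.5033 -0.3627  0.2459] psi 1.3732 F [0.6 0.5 0.8] open 0.0466 q6 -2.08 tilt 0.01
```

View pics/c9.png

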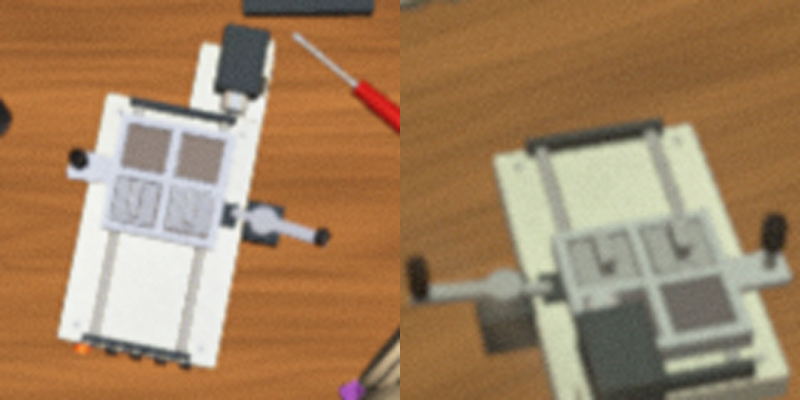

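The lever points out to the right with its grip at (320,236). Its angle works out at about 1.45 rad, with the nose over the catch. The carriage is at the work stop, both covers are flush, and the gripper is clear at z = 0.246. Handing in.

```bash
python3 -c "
from h import *
print(robot.close_job())"
```

```text
the job is handed in; nothing more can be done
None
```

I handed the job in at about 30 s of the 210 s, and no verdict came back; by my last checks both square covers are flush in nests 0 and 1, the carriage is against its work stop and the lock lever is at about 1.45 rad.

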